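# Clear the tipped bottle and hold the repeat gauge at its mark

## Robot

A 6-joint arm with a two-finger parallel gripper is mounted at the origin on the work surface. World frame = base frame: x ahead of the robot, y to its left, z up, the work surface at z = 0. Lengths are in mm, angles in rad, forces in N, time in s.
With the tool pointing down it reaches from about 325 to 850 mm from the base axis. Payload 15.5 kg.
Tool frame: the origin (TCP) lies midway between the tips of the shut fingers; the grasp point (between the pads) lies 19 mm behind it; z points along the fingers, y is the line along which they close (so a half turn about z gives the same grasp; the last joint's range is limited). The gripper opens to 91 mm and grips with 3 to 60 N. Pads are 32 mm wide; open, the fingers measure 118 mm over their backs; the gripper's body (76 mm by 178 mm) begins 60 mm behind the grasp point.
Start: joints at [-1.415, 0.494, 1.345, -0, 1.302, -0.096], TCP at [155.113, -605.447, 213.915] pointing down, gripper open.
Joint ranges: [-2.91, 2.91], [-0.82, 2.16], [0.22, 2.67], [-1.22, 4.37], [0.12, 2.79], [-3.08, 3.08]. Speed limits (rad/s): [1.89, 1.89, 2.57, 3.01, 3.01, 3.01].

## Interface

Orientations are given as [roll, pitch, yaw] about the fixed x, y, z axes, in that order (R = Rz(yaw) Ry(pitch) Rx(roll)).
In Python, from station import arm, viewer, spot_in gives the robot as it stands.
- The arm moves only by the tool arm_command, never from a script. Its argument "rows" is a list of rows, each an object of numbers: "x", "y", "z": the shift along the tool's x, y, z in m; "rx", "ry", "rz": the turn, a rotation vector about the tool's x, y, z in rad; "grip": the gripper's target within -1 to 1 (fully open at 1, half-way at 0, shut at -1). A call has 1 to 20 rows; each row shifts and turns the commanded pose from where the row before left it, along the tool's axes as they then stand; what a row does not reach is not made up. A row lasts 1/8 s, in which the tool goes at most 62.5 mm and 10.7 degrees, less where a joint would pass 70% of its speed; a pose out of reach is approached as far as the arm can. A call is refused whole if a number of a shift passes 0.0625 or a number of a turn 0.188, either way. A call with a gripper value outside its range is refused whole. The fingers move at their own pace and stop on an object; "force" is the grip in N (left out, the last holds). Time passes only in rows, so rows that do not move let the fingers close. It gives the time, the measured TCP pose, the force, the opening and the grip force at its end, in the units of the state.
- arm.get_state(): the state, without advancing time (a new reading comes with each control period).
- viewer.grab_frame(name): name is "side" or "top"; returns (picture, depth): 480x640x3 uint8, red, green, blue; 480x640 float32, mm along the optical axis (not along the pixel's ray), 0 where there is no reading.
- viewer.get_calibration(name): a dict with "fx", "fy", "cx", "cy" (pixels), "world_to_cam" (4x4, takes a point from world to camera coordinates). Camera axes: x right, y up, looking along -z (the intrinsics and any distortion apply to the point x, -y, -z); pixel columns grow to the right and rows downward; lengths in mm; the calibration is good to about 2 mm. A picture is of the moment at which its call begins. get_calibration takes no time and is no camera call.
- arm.sign_off(): hands the job in; it is judged then, once.
Trained networks look in the newest picture that a camera, given by its name, has taken for a name from the list of things; names that differ only in an ending like _2 or _b are one class to them, and where a whole thing is asked for, a point or a joint stands for the part that bears it (a point fixed in the world has none). Each returns a list of dicts, best first, with "confidence" (0 to 1); they miss things now and then, are a little off and sometimes report something else, mostly with a low value. They report only what shows in the picture. A call takes as long as a camera call.
- spot_in(camera, name): "location" ([column, row] in pixels, amid what is visible of it).
The state is a dict: "t": time; "joint_pos": joint angles; "qvel": joint speeds; "effort": joint torques, N m; "tcp_pos": TCP position; "orientation": TCP orientation; "ft_force": force on the tool from outside, world axes, zero at the start; "moment": the same for the moment, N m; "finger_gap": finger opening in mm; "grip_force": force on a finger pad.
Only numpy, scipy, OpenCV 4.12 (cv2) and the standard library are available. Lean on these libraries where they do the work, as an engineer would, in place of code of your own. Each camera call takes 0.05 s, during which the arm holds its last target. There are 200 camera calls.

## Task

A bottle has tipped over in front of the spring gauge on the block-printing table: stand it upright in the empty place of the bottle lane, setting it down gently, and let go of it. Then pull the gauge's rod out by its knob until its steel pointer is level with the brass rider's posts, and finish while still holding it there against the spring. Leave the other bottles, the rider and everything else on the table as they are.

Things in the scene. Friction and masses are not known exactly. Their poses are not given: they have to be found in the camera images.
- bottle: tipped white plastic bottle, 0.15 kg: cylinder 56 mm across, 72 mm tall, cone shoulder to an 18 mm neck at 94 mm, fixed dark ball stopper 28 mm across; 138 mm in all. Origin: centre of its underside; z axis from base to ball. Starts lying on the table in the knob's way, axis 28 mm high. Pinched on the ball's middle only, with about 8 N, and lifted, it pivots between the pads and hangs base down
- bottle_ball (a point): centre of the tipped bottle's ball stopper, 124 mm from its underside along its axis
- lane: fixed wooden trough with four bottle places in a row along its y axis, 76 mm apart; 324 mm long, 86 mm wide, 74 mm wide inside; floor 8 mm above the table, side walls 30 mm high, end walls 36 mm high; origin at the centre of its underside on the table, z up. Three places hold bottles, one is empty
- pad: thin black rubber disc 52 mm across and 1 mm thick lying on the lane's floor in the empty place, where the tipped bottle belongs; any of the four places; origin at its centre on the lane's floor (8 mm above the table)
- gauge: fixed spring gauge: aluminium sleeve 26 mm across, 190 mm long, level, axis 30 mm above the table along the gauge's y axis, on a steel foot 70 mm wide; the rod is drawn out towards the gauge's +y. Origin on the table below the knob's rest position; sleeve mouth at y = -70 mm, rear end at y = -260 mm
- rod: telescoping rod 12 mm thick, axis 30 mm high; at its outer end an upright dark wooden knob (post 22 mm across, 11 to 90 mm above the table); a steel pointer blade (12 mm wide, 4 mm thick) rises from the sleeve's slot 240 mm behind the knob. Origin on the table below the knob, axes as the gauge's. Slides 0 to 150 mm along gauge +y; spring pulls home: 2.8 N at rest plus 0.7 N per 10 mm
- knob (a point): point on the knob's axis 68 mm above the table, where to grip it from above; moves with the rod
- pointer (a point): centre of the top edge of the rod's pointer blade, 70 mm above the table; moves with the rod
- mark (a point): length mark: midway between the tops of the rider's two brass posts (8 mm wide, 4 mm thick, one each side of the sleeve, centres 36 mm apart, tops 70 mm above the table). The rider is clamped on the sleeve, 75 to 120 mm ahead (gauge +y) of the pointer's rest; the pointer passes freely between the posts. Axes as the gauge's
- mate0: white plastic bottle standing in the lane, same shape and size as the tipped one; origin at the centre of its underside, z up its axis; leave it
- mate1: white plastic bottle standing in the lane, same shape and size as the tipped one; origin at the centre of its underside, z up its axis; leave it
- mate2: white plastic bottle standing in the lane, same shape and size as the tipped one; origin at the centre of its underside, z up its axis; leave it
- stamp0: wooden printing block 60 x 55 x 35 mm with a ridge handle 24 mm high; bystander, origin under its centre
- stamp1: wooden printing block 50 x 90 x 35 mm with a ridge handle 24 mm high; bystander, origin under its centre
- stamp2: wooden printing block 50 x 70 x 30 mm with a ridge handle 24 mm high; bystander, origin under its centre
- tin: standing tin 70 mm across, 90 mm high; bystander, origin under its centre
- jar: standing glass jar 72 mm across, 85 mm high; bystander, origin under its centre
- brush: brush lying on the table; bystander

How it is judged (in metres and radians):
On the way:
1. the bottle stands upright in the lane's empty place, let go (horizontal distance between bottle and pad below 0.022 m and angle between bottle's own z axis and vertical below 0.1 rad and z of bottle in the frame of lane between 0.004 and 0.013 m and linear speed of bottle below 0.03 m/s and contact force between the fingers and bottle below 0.1 N), for 0.3 s.
At the end, for the whole second after the job is handed in: The rod is held by the fingers (more than 2 N) with its pointer within 5 mm of the rider's mark along the rod, at rest; the bottle stands upright (within 0.1 rad) on the lane's floor within 22 mm of the centre of the empty place, not touched by the fingers (all of step 1 and y of pointer in the frame of mark between -0.005 and 0.005 m and linear speed of rod below 0.01 m/s and contact force between the fingers and rod above 2 N); the arm keeps its last pose, push and grip.
It fails at once if another bottle is tipped or moved more than 25 mm (angle between any of mate0, mate1, mate2's own z axis and vertical above 0.35 rad or distance of any of mate0, mate1, mate2 from where it was at the start of the episode above 0.025 m).
It fails at once if the rider is shifted more than 5 mm (distance of mark from where it was at the start of the episode above 0.005 m).
It fails at once if the bottle is dropped or thrown (linear speed of bottle above 0.6 m/s and contact force between the fingers and bottle below 0.05 N).
It fails at once if a bystander is moved more than 30 mm (distance of any of stamp0, stamp1, stamp2, tin, jar, brush from where it was at the start of the episode above 0.03 m).
It also fails if it takes over 58 s, if anything falls off the work surface, if the arm or the gripper's body presses on something with over 40 N, if the wrist force passes 120 N, or if a joint passes its speed limit or range.

## Working session

There is one attempt and no reset: what is moved stays moved. The work goes in short steps, Python scripts to look and compute and a tool call to move; the robot and the scene stay as the last step left them, time stands still between calls to the robot, and variables do not carry over. Pictures are saved under pics/ and viewed, at most 10 in all, crops included, and the job is handed in when it is done.

Besides the shell and the picture viewer there is one more tool, called after "Request:" as name([rows], argument=value, ...), one row to a line, values as JSON. arm_command: Moves the arm, as the interface text tells. Its arguments: {"type":"object","properties":{"rows":{"type":"array","items":{"type":"object","properties":{"x":{"type":"number"},"y":{"type":"number"},"z":{"type":"number"},"rx":{"type":"number"},"ry":{"type":"number"},"rz":{"type":"number"},"grip":{"type":"number"}}}},"force":{"type":"number"}},"required":["rows"]}

```bash
mkdir -p pics; cat > h.py <<'E'
import numpy as np, cv2
from station import arm, viewer, spot_in
def bp(cam,u,v,d):
    c=viewer.get_calibration(cam)
    p=np.array([(u-c['cx'])/c['fx']*d,-(v-c['cy'])/c['fy']*d,-d,1])
    return (np.linalg.inv(np.array(c['world_to_cam']))@p)[:3]
def atz(cam,u,v,z):
    o=bp(cam,u,v,0);p=bp(cam,u,v,1000);return o+(p-o)*(z-o[2])/(p[2]-o[2])
def cloud(cam,dep):
    c=viewer.get_calibration(cam);v,u=np.mgrid[:480,:640]
    P=np.stack([(u-c['cx'])/c['fx']*dep,-(v-c['cy'])/c['fy']*dep,-dep,np.ones_like(dep)],-1)
    W=(P@np.linalg.inv(np.array(c['world_to_cam'])).T)[...,:3];W[dep==0]=np.nan;return W
E
python3 - <<'E'
from h import *
for cam in('top','side'):
    im,d=viewer.grab_frame(cam);cv2.imwrite(f'pics/{cam}0.png',im[...,::-1]);np.save(cam+'.npy',d)
    c=viewer.get_calibration(cam);print(cam,{k:v for k,v in c.items() if k!='world_to_cam'},np.linalg.inv(np.array(c['world_to_cam']))[:3,3])
    for n in['bottle','bottle_ball','pad','lane','knob','pointer','mark','gauge']:
        r=spot_in(cam,n)[:2]
        for q in r:
            u,v=q['location'];dd=d[int(v),int(u)];print(n,round(q['confidence'],2),np.round([u,v]),np.round(bp(cam,u,v,dd)) if dd else None)
E
```

```text
top {'fx': 444.06462153566883, 'fy': 444.06462153566883, 'cx': 328.8680911281345, 'cy': 246.0979451895115} [ 373.24188161   26.11499444 1007.18676263]
bottle 0.85 [332. 285.] [454.  22.  55.]
bottle_ball 0.93 [332. 283.] [458.  23.  53.]
pad 0.57 [367. 192.] [674. -63.   8.]
pad 0.54 [272. 197.] [639. 149.  93.]
knob 0.62 [389. 278.] [ 467. -101.   36.]
pointer 0.87 [391. 280.] [ 465. -106.   35.]
mark 0.51 [446. 289.] [ 440. -219.   63.]
gauge 0.65 [449. 284.] [ 452. -231.   45.]
side {'fx': 483.4273998467429, 'fy': 483.4273998467429, 'cx': 319.34734370773464, 'cy': 247.31265274534394} [-44.08362874 776.56870688 701.42197692]
bottle 0.74 [357. 277.] [442.  28.  47.]
bottle_ball 0.65 [357. 274.] [440.  29.  54.]
pad 0.56 [303. 239.] [679. -65.  12.]
lane 0.93 [285. 276.] [613.  82.   7.]
lane 0.55 [251. 267.] [624. 181.  83.]
knob 0.71 [378. 253.] [ 465. -102.   33.]
pointer 0.77 [372. 248.] [466. -71.  62.]
```

View pics/top0.png

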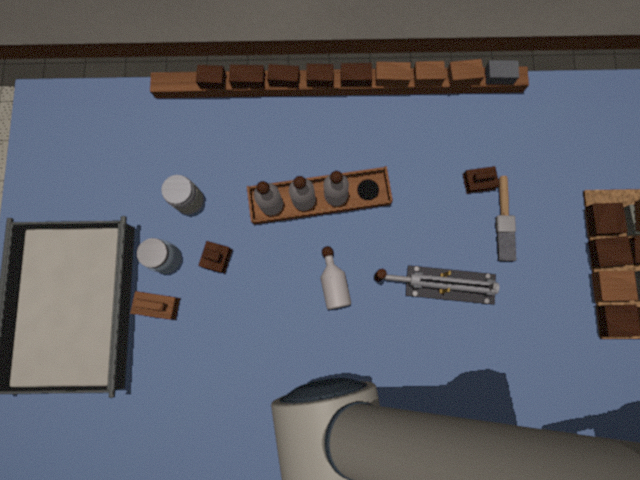

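View pics/side0.png

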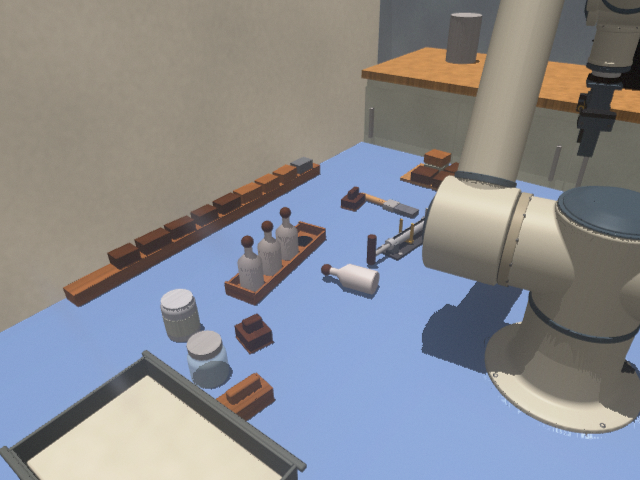

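The top view shows the tipped bottle with its ball at about (327,252) and base at (340,308). The pad is at (367,190), the knob's top at (380,275), and the posts near (445,280). Next I'll refine these from the depth data and an enlarged crop.

```bash
python3 - <<'E'
from h import *
im=cv2.imread('pics/top0.png');d=np.load('top.npy');W=cloud('top',d)
cv2.imwrite('pics/crop.png',cv2.resize(im[160:320,300:510],None,fx=3.7,fy=3.7,interpolation=cv2.INTER_CUBIC))
def sel(u0,u1,v0,v1,z0,z1):
    M=np.zeros(d.shape,bool);M[v0:v1,u0:u1]=1;M&=(W[...,2]>z0)&(W[...,2]<z1);return W[M]
print('table z',np.nanmedian(sel(200,240,280,300,-50,50)[:,2]))
P=sel(312,358,240,315,8,75)
c=P.mean(0);w,V=np.linalg.eigh(np.cov(P[:,:2].T));a=V[:,1];a=a if a[0]>0 else -a
s=(P[:,:2]-c[:2])@a;t=(P[:,:2]-c[:2])@[-a[1],a[0]]
print('bottle axis',a,np.arctan2(a[1],a[0]),'lo',c[:2]+a*s.min(),'hi',c[:2]+a*s.max(),s.max()-s.min(),t.min(),t.max(),P[:,2].max())
B=P[s>s.max()-26];print('ball',(B.min(0)+B.max(0))/2,B.max(0))
K=sel(370,394,265,288,75,100);print('knob top',len(K),K.mean(0),np.ptp(K,axis=0))
for n,b in {'posts':(432,462,262,300),'ptr':(470,505,275,300)}.items():
    Q=sel(*b,50,90);print(n,len(Q),np.round(Q,0)[:40].tolist())
Z=sel(407,500,262,306,36,50);c=Z.mean(0);_,V=np.linalg.eigh(np.cov(Z[:,:2].T));print('sleeve',c,V[:,1])
pm=(im.max(2)<40);M=np.zeros_like(pm);M[175:203,355:381]=1;M&=pm;v,u=np.nonzero(M);print('pad px',len(u),(u.min()+u.max())/2,(v.min()+v.max())/2,u.mean(),v.mean(),atz('top',u.mean(),v.mean(),9))
L=sel(240,400,160,228,25,42);r=cv2.minAreaRect(L[:,:2].astype(np.float32));print('lane',r)
for uv in((263,187),(299,182),(336,177)):
    Q=sel(uv[0]-10,uv[0]+10,uv[1]-10,uv[1]+10,118,150);print('mate',Q.mean(0),Q[:,2].max())
E
```

```text
table z 0.32852520007361363
bottle axis [0.98146877 0.19162218] 0.19281469093849138 lo [406.9180421    9.72621736] hi [541.86724885  36.07373069] 137.49719946145044 -28.2862852551217 27.361946276872068 60.5647037739742
ball [528.89254223  32.80849512  35.75421595] [542.10783898  46.20298334  44.54670989]
knob top 88 [472.22271607 -78.44222306  89.49888394] [20.01004621 21.14524654 15.70505757]
posts 32 [[478.0, -224.0, 67.0], [478.0, -225.0, 71.0], [478.0, -224.0, 51.0], [477.0, -224.0, 60.0], [476.0, -223.0, 72.0], [475.0, -224.0, 74.0], [476.0, -224.0, 50.0], [475.0, -224.0, 59.0], [474.0, -222.0, 72.0], [474.0, -225.0, 69.0], [473.0, -223.0, 54.0], [472.0, -221.0, 69.0], [472.0, -223.0, 70.0], [472.0, -225.0, 69.0], [471.0, -222.0, 57.0], [470.0, -223.0, 61.0], [470.0, -225.0, 61.0], [442.0, -219.0, 70.0], [442.0, -221.0, 71.0], [441.0, -219.0, 63.0], [440.0, -218.0, 72.0], [440.0, -221.0, 69.0], [439.0, -219.0, 61.0], [438.0, -219.0, 70.0], [438.0, -221.0, 69.0], [437.0, -219.0, 52.0], [436.0, -219.0, 62.0], [436.0, -219.0, 69.0], [436.0, -221.0, 69.0], [435.0, -219.0, 53.0], [43
[... 554 characters left out ...]
], [442.0, -314.0, 50.0], [442.0, -315.0, 54.0], [442.0, -315.0, 60.0], [441.0, -315.0, 66.0], [441.0, -315.0, 72.0], [441.0, -317.0, 72.0], [440.0, -315.0, 54.0], [439.0, -315.0, 60.0], [439.0, -317.0, 61.0], [439.0, -319.0, 62.0]]
sleeve [ 453.66671442 -239.8599284    41.40258197] [0.11445636 0.99342828]
pad px 304 366.5 187.0 367.6875 189.33552631578948 [678.72611407 -63.84336399   9.        ]
lane ((662.2041625976562, 49.93964385986328), (87.37559509277344, 323.98126220703125), 7.658975124359131)
mate [644.8877741  161.65052272 141.27770734] 149.51006636394993
mate [654.91272483  86.97696846 141.09798562] 148.71406655726946
mate [664.81448252  12.44359622 141.08453082] 147.82852216994024
```

View pics/crop.png

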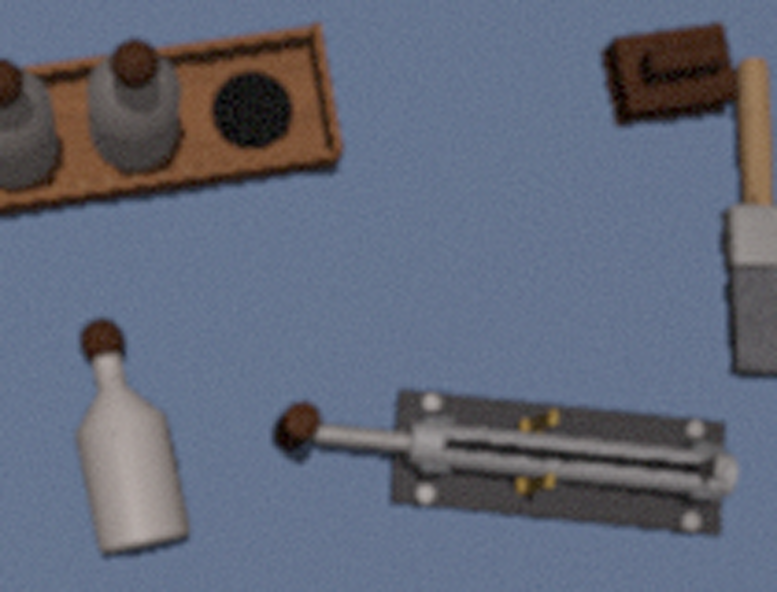

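The crop confirms the axis directions: the pad is at (368,190) and the posts are about 96 mm ahead of the pointer. Now I'll work out the moves.

```bash
cat >> h.py <<'E'
from scipy.spatial.transform import Rotation as Ro
def plan(x,y,z,ya=None):
    s=arm.get_state();R=Ro.from_euler('xyz',s['orientation']);p=np.array(s['tcp_pos']);rz=0
    yy=R.apply([0,1,0])
    tilt=R.inv().as_matrix()@[0,0,-1]
    if ya is not None:
        rz=-((ya-np.arctan2(yy[1],yy[0])+np.pi/2)%np.pi-np.pi/2)
    R2=R*Ro.from_rotvec([0,0,rz])
    print('t',round(s['t'],2),'tcp',np.round(p,1),'rpy',np.round(s['orientation'],3),'q',np.round(s['joint_pos'],2),'down in tool',np.round(tilt,3),'gap',s['finger_gap'],'F',s['grip_force'],np.round(s['ft_force'],1))
    print('rz first',round(rz,3),'then tool shift mm',np.round(R2.inv().apply(np.array([x,y,z])-p),1))
E
python3 -c "
from h import *
plan(528.6,33.3,120,1.764)"
```

```text
t 0.9 tcp [ 155.1 -605.4  213.9] rpy [-3.142 -0.     0.251] q [-1.42  0.49  1.35  0.    1.3  -0.1 ] down in tool [-0.  0.  1.] gap 91.45942979868862 F 0.0 [ 0.   0.3 -0.6]
rz first 0.058 then tool shift mm [ 489.2 -555.1   93.9]
```

Request:
arm_command([
  {"rz": 0.058,"grip": 1},
  {"x": 0.027,"y": -0.031},
  {"x": 0.027,"y": -0.031},
  {"x": 0.027,"y": -0.031},
  {"x": 0.027,"y": -0.031},
  {"x": 0.027,"y": -0.031},
  {"x": 0.027,"y": -0.031},
  {"x": 0.027,"y": -0.031},
  {"x": 0.027,"y": -0.031},
  {"x": 0.027,"y": -0.031},
  {"x": 0.027,"y": -0.031},
  {"x": 0.027,"y": -0.031},
  {"x": 0.027,"y": -0.031},
  {"x": 0.027,"y": -0.031},
  {"x": 0.027,"y": -0.031,"z": 0.02},
  {"x": 0.027,"y": -0.031,"z": 0.02},
  {"x": 0.027,"y": -0.031,"z": 0.02},
  {"x": 0.027,"y": -0.03,"z": 0.02},
  {"z": 0.014},
  {},
], force=8)

```text
invalid input
```

```bash
python3 - <<'E'
from h import *
plan(528.6,33.3,9,1.764)
im,d=viewer.grab_frame('side');cv2.imwrite('pics/side1.png',im[...,::-1])
for r in spot_in('side','bottle_ball')[:2]:
    print(r, atz('side',*r['location'],28))
E
```

```text
t 0.9 tcp [ 155.1 -605.4  213.9] rpy [-3.142 -0.     0.251] q [-1.42  0.49  1.35  0.    1.3  -0.1 ] down in tool [-0.  0.  1.] gap 91.45942979868862 F 0.0 [ 0.   0.3 -0.6]
rz first 0.058 then tool shift mm [ 489.2 -555.1  204.9]
{'location': [353.9, 277.3], 'confidence': 0.72} [459.65569075  12.81658539  28.        ]
{'location': [268.1, 251.2], 'confidence': 0.34} [698.10359815  50.14919188  28.        ]
```

Request:
arm_command([
  {"rz": 0.058,"grip": 1},
  {"x": 0.027,"y": -0.031},
  {"x": 0.027,"y": -0.031},
  {"x": 0.027,"y": -0.031},
  {"x": 0.027,"y": -0.031},
  {"x": 0.027,"y": -0.031},
  {"x": 0.027,"y": -0.031},
  {"x": 0.027,"y": -0.031},
  {"x": 0.027,"y": -0.031},
  {"x": 0.027,"y": -0.031},
  {"x": 0.027,"y": -0.031},
  {"x": 0.027,"y": -0.031},
  {"x": 0.027,"y": -0.031},
  {"x": 0.027,"y": -0.031},
  {"x": 0.027,"y": -0.031,"z": 0.02},
  {"x": 0.027,"y": -0.031,"z": 0.02},
  {"x": 0.027,"y": -0.031,"z": 0.02},
  {"x": 0.027,"y": -0.03,"z": 0.02},
  {"z": 0.014},
  {"z": 0.0},
], force=8)

```text
invalid input
```

Request:
arm_command([
  {"x": 0,"y": 0,"z": 0,"rx": 0,"ry": 0,"rz": 0.058,"grip": 1},
], force=8)

```text
t: 1.12
tcp_pos: [155.1, -605.4, 213.9]
orientation: [-3.142, 0.0, 0.192]
ft_force: [0.8, 1.3, 0.3]
finger_gap: 91.2
grip_force: 0.0
```

All the fields are needed in every row.

Request:
arm_command([
  {"x": 0.027,"y": -0.031,"z": 0,"rx": 0,"ry": 0,"rz": 0,"grip": 1},
  {"x": 0.027,"y": -0.031,"z": 0,"rx": 0,"ry": 0,"rz": 0,"grip": 1},
  {"x": 0.027,"y": -0.031,"z": 0,"rx": 0,"ry": 0,"rz": 0,"grip": 1},
  {"x": 0.027,"y": -0.031,"z": 0,"rx": 0,"ry": 0,"rz": 0,"grip": 1},
  {"x": 0.027,"y": -0.031,"z": 0,"rx": 0,"ry": 0,"rz": 0,"grip": 1},
  {"x": 0.027,"y": -0.031,"z": 0,"rx": 0,"ry": 0,"rz": 0,"grip": 1},
  {"x": 0.027,"y": -0.031,"z": 0,"rx": 0,"ry": 0,"rz": 0,"grip": 1},
  {"x": 0.027,"y": -0.031,"z": 0,"rx": 0,"ry": 0,"rz": 0,"grip": 1},
  {"x": 0.027,"y": -0.031,"z": 0,"rx": 0,"ry": 0,"rz": 0,"grip": 1},
  {"x": 0.027,"y": -0.031,"z": 0,"rx": 0,"ry": 0,"rz": 0,"grip": 1},
  {"x": 0.027,"y": -0.031,"z": 0,"rx": 0,"ry": 0,"rz": 0,"grip": 1},
  {"x": 0.027,"y": -0.031,"z": 0,"rx": 0,"ry": 0,"rz": 0,"grip": 1},
  {"x": 0.027,"y": -0.031,"z": 0,"rx": 0,"ry": 0,"rz": 0,"grip": 1},
  {"x": 0.027,"y": -0.031,"z": 0,"rx": 0,"ry": 0,"rz": 0,"grip": 1},
  {"x": 0.027,"y": -0.031,"z": 0.02,"rx": 0,"ry": 0,"rz": 0,"grip": 1},
  {"x": 0.027,"y": -0.031,"z": 0.02,"rx": 0,"ry": 0,"rz": 0,"grip": 1},
  {"x": 0.027,"y": -0.031,"z": 0.02,"rx": 0,"ry": 0,"rz": 0,"grip": 1},
  {"x": 0.027,"y": -0.028,"z": 0.02,"rx": 0,"ry": 0,"rz": 0,"grip": 1},
  {"x": 0.003,"y": 0,"z": 0.014,"rx": 0,"ry": 0,"rz": 0,"grip": 1},
  {"x": 0,"y": 0,"z": 0,"rx": 0,"ry": 0,"rz": 0,"grip": 1},
], force=8)

```text
t: 3.62
tcp_pos: [528.0, 32.8, 119.1]
orientation: [-3.141, 0.002, 0.193]
ft_force: [-0.4, -1.2, -0.1]
finger_gap: 91.1
grip_force: 0.0
```

```bash
python3 - <<'E'
from h import *
plan(528.6,33.3,9,1.764)
E
```

```text
t 3.62 tcp [528.   32.8 119.1] rpy [-3.141e+00  2.000e-03  1.930e-01] q [-0.05  0.48  1.69 -0.    0.97  1.33] down in tool [0.002 0.    1.   ] gap 91.05825191422097 F 0.0 [-0.4 -1.2 -0.1]
rz first 0.0 then tool shift mm [  0.9  -0.3 110.1]
```

Request:
arm_command([
  {"x": 0.001,"y": 0,"z": 0.025,"rx": 0,"ry": 0,"rz": 0,"grip": 1},
  {"x": 0,"y": 0,"z": 0.025,"rx": 0,"ry": 0,"rz": 0,"grip": 1},
  {"x": 0,"y": 0,"z": 0.025,"rx": 0,"ry": 0,"rz": 0,"grip": 0.2},
  {"x": 0,"y": 0,"z": 0.02,"rx": 0,"ry": 0,"rz": 0,"grip": 0.2},
  {"x": 0,"y": 0,"z": 0.015,"rx": 0,"ry": 0,"rz": 0,"grip": 0.2},
  {"x": 0,"y": 0,"z": 0,"rx": 0,"ry": 0,"rz": 0,"grip": -1},
  {"x": 0,"y": 0,"z": 0,"rx": 0,"ry": 0,"rz": 0,"grip": -1},
  {"x": 0,"y": 0,"z": 0,"rx": 0,"ry": 0,"rz": 0,"grip": -1},
  {"x": 0,"y": 0,"z": 0,"rx": 0,"ry": 0,"rz": 0,"grip": -1},
  {"x": 0,"y": 0,"z": 0,"rx": 0,"ry": 0,"rz": 0,"grip": -1},
], force=8)

```text
t: 4.88
tcp_pos: [530.1, 33.2, 10.3]
orientation: [3.141, -0.001, 0.193]
ft_force: [1.3, 0.2, 1.4]
finger_gap: 27.2
grip_force: 8.0
```

Request:
arm_command([
  {"x": 0,"y": 0,"z": -0.008,"rx": 0,"ry": 0,"rz": 0,"grip": -1},
  {"x": 0,"y": 0,"z": -0.01,"rx": 0,"ry": 0,"rz": 0,"grip": -1},
  {"x": 0,"y": 0,"z": -0.01,"rx": 0,"ry": 0,"rz": 0,"grip": -1},
  {"x": 0,"y": 0,"z": -0.01,"rx": 0,"ry": 0,"rz": 0,"grip": -1},
  {"x": 0,"y": 0,"z": -0.01,"rx": 0,"ry": 0,"rz": 0,"grip": -1},
  {"x": 0,"y": 0,"z": -0.01,"rx": 0,"ry": 0,"rz": 0,"grip": -1},
  {"x": 0,"y": 0,"z": -0.01,"rx": 0,"ry": 0,"rz": 0,"grip": -1},
  {"x": 0,"y": 0,"z": -0.01,"rx": 0,"ry": 0,"rz": 0,"grip": -1},
  {"x": 0,"y": 0,"z": -0.01,"rx": 0,"ry": 0,"rz": 0,"grip": -1},
  {"x": 0,"y": 0,"z": -0.01,"rx": 0,"ry": 0,"rz": 0,"grip": -1},
  {"x": 0,"y": 0,"z": -0.01,"rx": 0,"ry": 0,"rz": 0,"grip": -1},
  {"x": 0,"y": 0,"z": -0.01,"rx": 0,"ry": 0,"rz": 0,"grip": -1},
  {"x": 0,"y": 0,"z": -0.01,"rx": 0,"ry": 0,"rz": 0,"grip": -1},
  {"x": 0,"y": 0,"z": -0.01,"rx": 0,"ry": 0,"rz": 0,"grip": -1},
  {"x": 0,"y": 0,"z": -0.01,"rx": 0,"ry": 0,"rz": 0,"grip": -1},
  {"x": 0,"y": 0,"z": -0.01,"rx": 0,"ry": 0,"rz": 0,"grip": -1},
  {"x": 0,"y": 0,"z": -0.01,"rx": 0,"ry": 0,"rz": 0,"grip": -1},
  {"x": 0,"y": 0,"z": 0,"rx": 0,"ry": 0,"rz": 0,"grip": -1},
  {"x": 0,"y": 0,"z": 0,"rx": 0,"ry": 0,"rz": 0,"grip": -1},
], force=8)

```text
t: 7.25
tcp_pos: [529.5, 33.2, 177.7]
orientation: [-3.141, 0.0, 0.193]
ft_force: [-0.4, -0.9, -2.2]
finger_gap: 26.9
grip_force: 8.0
```

```bash
python3 - <<'E'
from h import *
plan(677.5,-63.5,180,1.764)
im,d=viewer.grab_frame('side');cv2.imwrite('pics/side2.png',im[100:400,170:570,::-1])
E
```

```text
t 7.25 tcp [529.5  33.2 177.7] rpy [-3.141  0.     0.193] q [-0.05  0.4   1.62  0.    1.12  1.33] down in tool [0. 0. 1.] gap 26.92843514134271 F 7.999938726425171 [-0.4 -0.9 -2.2]
rz first -0.0 then tool shift mm [126.7 123.3  -2.3]
```

View pics/side2.png

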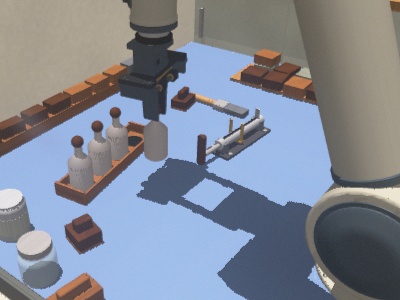

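The bottle hangs base down from the gripper (crop ≈(156,140)). I'll carry it round mate2 to the empty place.

Request:
arm_command([
  {"x": 0,"y": 0.006,"z": 0,"rx": 0,"ry": 0,"rz": 0,"grip": -1},
  {"x": 0,"y": 0.012,"z": 0,"rx": 0,"ry": 0,"rz": 0,"grip": -1},
  {"x": 0,"y": 0.016,"z": 0,"rx": 0,"ry": 0,"rz": 0,"grip": -1},
  {"x": 0,"y": 0.016,"z": 0,"rx": 0,"ry": 0,"rz": 0,"grip": -1},
  {"x": 0,"y": 0.016,"z": 0,"rx": 0,"ry": 0,"rz": 0,"grip": -1},
  {"x": 0.004,"y": 0.016,"z": 0,"rx": 0,"ry": 0,"rz": 0,"grip": -1},
  {"x": 0.008,"y": 0.016,"z": 0,"rx": 0,"ry": 0,"rz": 0,"grip": -1},
  {"x": 0.012,"y": 0.012,"z": 0,"rx": 0,"ry": 0,"rz": 0,"grip": -1},
  {"x": 0.014,"y": 0.008,"z": 0,"rx": 0,"ry": 0,"rz": 0,"grip": -1},
  {"x": 0.014,"y": 0.005,"z": 0,"rx": 0,"ry": 0,"rz": 0,"grip": -1},
  {"x": 0.014,"y": 0,"z": 0,"rx": 0,"ry": 0,"rz": 0,"grip": -1},
  {"x": 0.014,"y": 0,"z": 0,"rx": 0,"ry": 0,"rz": 0,"grip": -1},
  {"x": 0.014,"y": 0,"z": 0,"rx": 0,"ry": 0,"rz": 0,"grip": -1},
  {"x": 0.012,"y": 0,"z": 0,"rx": 0,"ry": 0,"rz": 0,"grip": -1},
  {"x": 0.01,"y": 0,"z": 0,"rx": 0,"ry": 0,"rz": 0,"grip": -1},
  {"x": 0.007,"y": 0,"z": 0,"rx": 0,"ry": 0,"rz": 0,"grip": -1},
  {"x": 0.004,"y": 0,"z": 0,"rx": 0,"ry": 0,"rz": 0,"grip": -1},
  {"x": 0,"y": 0,"z": 0,"rx": 0,"ry": 0,"rz": 0,"grip": -1},
  {"x": 0,"y": 0,"z": 0,"rx": 0,"ry": 0,"rz": 0,"grip": -1},
  {"x": 0,"y": 0,"z": 0,"rx": 0,"ry": 0,"rz": 0,"grip": -1},
], force=8)

```text
t: 9.8
tcp_pos: [677.7, -63.3, 178.0]
orientation: [-3.142, 0.0, 0.193]
ft_force: [0.2, -0.2, -2.6]
finger_gap: 27.0
grip_force: 8.0
```

```bash
python3 - <<'E'
from h import *
plan(677.5,-63.5,114,1.704)
im,d=viewer.grab_frame('side');cv2.imwrite('pics/side3.png',cv2.resize(im[120:320,220:420,::-1],None,fx=3,fy=3))
# visible bottle body: white points above lane
W=cloud('side',d)
M=(W[...,2]>76)&(W[...,2]<140)&(abs(W[...,0]-677)<50)&(abs(W[...,1]+63)<35)
P=W[M];print(len(P),P.mean(0),P.min(0),P.max(0))
for lo in range(70,150,10):
    Q=P[(P[:,2]>lo)&(P[:,2]<lo+10)]
    if len(Q)>3:print(lo,len(Q),Q.min(0).round(),Q.max(0).round())
E
```

```text
t 9.8 tcp [677.7 -63.3 178. ] rpy [-3.142  0.     0.193] q [-0.18  0.6   1.24  0.    1.3   1.2 ] down in tool [0. 0. 1.] gap 27.026606798699348 F 7.999917715787888 [ 0.2 -0.2 -2.6]
rz first 0.059 then tool shift mm [-0.2  0.2 64. ]
441 [666.08146332 -51.08611698 108.5308715 ] [647.83228289 -79.45934903  76.12738073] [700.62674372 -37.6147506  139.75227588]
70 21 [653. -78.  76.] [699. -40.  80.]
80 69 [651. -76.  80.] [701. -39.  90.]
90 68 [651. -76.  90.] [696. -38. 100.]
100 70 [651. -78. 100.] [694. -39. 110.]
110 71 [651. -78. 110.] [693. -38. 120.]
120 76 [650. -78. 120.] [700. -39. 130.]
130 66 [648. -79. 130.] [698. -39. 140.]
```

View pics/side3.png

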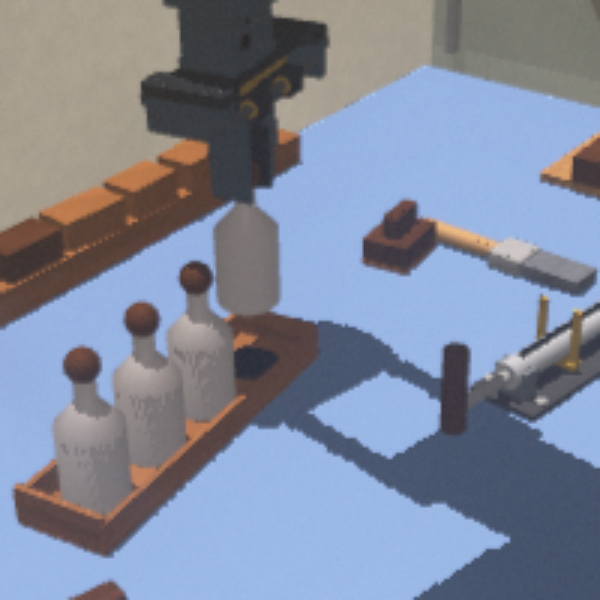

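The bottle hangs vertically over the pad, so I'm lowering it.

Request:
arm_command([
  {"x": 0,"y": 0,"z": 0.004,"rx": 0,"ry": 0,"rz": 0,"grip": -1},
  {"x": 0,"y": 0,"z": 0.008,"rx": 0,"ry": 0,"rz": 0,"grip": -1},
  {"x": 0,"y": 0,"z": 0.01,"rx": 0,"ry": 0,"rz": 0,"grip": -1},
  {"x": 0,"y": 0,"z": 0.01,"rx": 0,"ry": 0,"rz": 0,"grip": -1},
  {"x": 0,"y": 0,"z": 0.01,"rx": 0,"ry": 0,"rz": 0,"grip": -1},
  {"x": 0,"y": 0,"z": 0.008,"rx": 0,"ry": 0,"rz": 0,"grip": -1},
  {"x": 0,"y": 0,"z": 0.005,"rx": 0,"ry": 0,"rz": 0,"grip": -1},
  {"x": 0,"y": 0,"z": 0.002,"rx": 0,"ry": 0,"rz": 0,"grip": -1},
  {"x": 0,"y": 0,"z": 0.002,"rx": 0,"ry": 0,"rz": 0,"grip": -1},
  {"x": 0,"y": 0,"z": 0.002,"rx": 0,"ry": 0,"rz": 0,"grip": -1},
  {"x": 0,"y": 0,"z": 0,"rx": 0,"ry": 0,"rz": 0,"grip": -1},
  {"x": 0,"y": 0,"z": 0,"rx": 0,"ry": 0,"rz": 0,"grip": -1},
], force=8)

```text
t: 11.35
tcp_pos: [678.1, -63.3, 117.2]
orientation: [3.141, -0.001, 0.193]
ft_force: [1.2, 0.2, 1.6]
finger_gap: 27.0
grip_force: 8.0
```

Request:
arm_command([
  {"x": 0,"y": 0,"z": 0.001,"rx": 0,"ry": 0,"rz": 0,"grip": -1},
  {"x": 0,"y": 0,"z": 0.001,"rx": 0,"ry": 0,"rz": 0,"grip": -1},
  {"x": 0,"y": 0,"z": 0,"rx": 0,"ry": 0,"rz": 0,"grip": -1},
])

```text
t: 11.72
tcp_pos: [679.0, -63.6, 116.1]
orientation: [3.14, -0.002, 0.193]
ft_force: [0.6, -1.8, 9.1]
finger_gap: 27.6
grip_force: 8.0
```

It's seated. I'll ease up by 1 mm and open part way.

Request:
arm_command([
  {"x": 0,"y": 0,"z": -0.001,"rx": 0,"ry": 0,"rz": 0,"grip": -1},
  {"x": 0,"y": 0,"z": 0,"rx": 0,"ry": 0,"rz": 0,"grip": -0.2},
  {"x": 0,"y": 0,"z": 0,"rx": 0,"ry": 0,"rz": 0,"grip": 0.1},
  {"x": 0,"y": 0,"z": 0,"rx": 0,"ry": 0,"rz": 0,"grip": 0.1},
  {"x": 0,"y": 0,"z": -0.01,"rx": 0,"ry": 0,"rz": 0,"grip": 0.1},
  {"x": 0,"y": 0,"z": -0.02,"rx": 0,"ry": 0,"rz": 0,"grip": 0.1},
  {"x": 0,"y": 0,"z": -0.02,"rx": 0,"ry": 0,"rz": 0,"grip": 0.1},
  {"x": 0,"y": 0,"z": -0.02,"rx": 0,"ry": 0,"rz": 0,"grip": 0.1},
  {"x": 0,"y": 0,"z": 0,"rx": 0,"ry": 0,"rz": 0,"grip": 0.1},
])

```text
t: 12.85
tcp_pos: [678.9, -63.4, 188.0]
orientation: [3.14, -0.003, 0.193]
ft_force: [0.6, 0.4, -0.9]
finger_gap: 49.7
grip_force: 0.0
```

```bash
python3 - <<'E'
from h import *
plan(472.2,-78.4,130,1.458)
im,d=viewer.grab_frame('side');cv2.imwrite('pics/side4.png',cv2.resize(im[120:320,220:420,::-1],None,fx=3,fy=3))
E
```

```text
t 12.85 tcp [678.9 -63.4 188. ] rpy [ 3.14e+00 -3.00e-03  1.93e-01] q [-0.18  0.6   1.23  0.    1.32  1.2 ] down in tool [-0.003 -0.001  1.   ] gap 49.72628791187214 F 0.0 [ 0.6  0.4 -0.9]
rz first 0.306 then tool shift mm [-203.9   38.2   57.3]
```

View pics/side4.png

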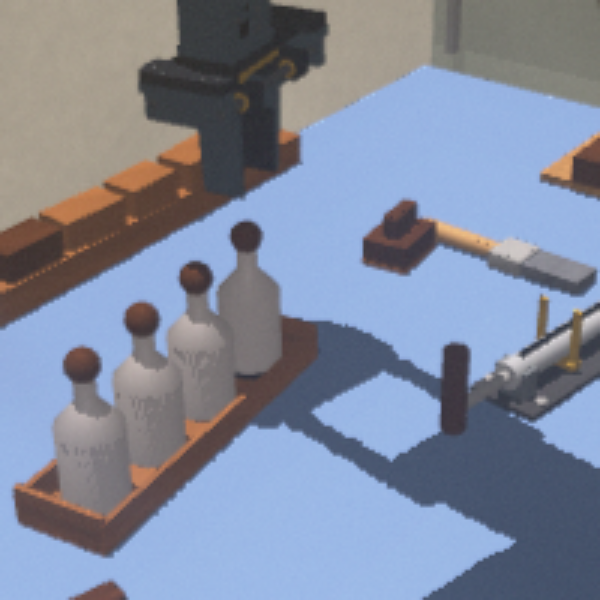

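The bottle stands upright in line with the others, and the gripper is clear of it. Moving above the knob.

Request:
arm_command([
  {"x": 0,"y": 0,"z": 0,"rx": 0,"ry": 0,"rz": 0.153,"grip": 0.1},
  {"x": 0,"y": 0,"z": 0,"rx": 0,"ry": 0,"rz": 0.153,"grip": 0.1},
  {"x": -0.02,"y": 0,"z": 0,"rx": 0,"ry": 0,"rz": 0,"grip": 0.1},
  {"x": -0.03,"y": 0.006,"z": 0,"rx": 0,"ry": 0,"rz": 0,"grip": 0.1},
  {"x": -0.03,"y": 0.008,"z": 0,"rx": 0,"ry": 0,"rz": 0,"grip": 1},
  {"x": -0.03,"y": 0.008,"z": 0,"rx": 0,"ry": 0,"rz": 0,"grip": 1},
  {"x": -0.03,"y": 0.008,"z": 0.01,"rx": 0,"ry": 0,"rz": 0,"grip": 1},
  {"x": -0.03,"y": 0.008,"z": 0.02,"rx": 0,"ry": 0,"rz": 0,"grip": 1},
  {"x": -0.024,"y": 0,"z": 0.02,"rx": 0,"ry": 0,"rz": 0,"grip": 1},
  {"x": -0.01,"y": 0,"z": 0.008,"rx": 0,"ry": 0,"rz": 0,"grip": 1},
  {"x": 0,"y": 0,"z": 0,"rx": 0,"ry": 0,"rz": 0,"grip": 1},
])

```text
t: 14.28
tcp_pos: [470.7, -77.9, 127.6]
orientation: [-3.141, 0.001, -0.113]
ft_force: [0.2, -0.2, -0.3]
finger_gap: 91.5
grip_force: 0.0
```

```bash
python3 - <<'E'
from h import *
plan(472.2,-78.4,49,1.458)
E
```

```text
t 14.28 tcp [470.7 -77.9 127.6] rpy [-3.141e+00  1.000e-03 -1.130e-01] q [-0.29  0.41  1.81  0.    0.93  1.39] down in tool [0.001 0.    1.   ] gap 91.45155722066642 F 0.0 [ 0.2 -0.2 -0.3]
rz first -0.001 then tool shift mm [ 1.6  0.4 78.6]
```

Request:
arm_command([
  {"x": 0.002,"y": 0,"z": 0.02,"rx": 0,"ry": 0,"rz": 0,"grip": 1},
  {"x": 0,"y": 0,"z": 0.02,"rx": 0,"ry": 0,"rz": 0,"grip": 1},
  {"x": 0,"y": 0,"z": 0.02,"rx": 0,"ry": 0,"rz": 0,"grip": 1},
  {"x": 0,"y": 0,"z": 0.018,"rx": 0,"ry": 0,"rz": 0,"grip": 1},
  {"x": 0,"y": 0,"z": 0,"rx": 0,"ry": 0,"rz": 0,"grip": 0},
  {"x": 0,"y": 0,"z": 0,"rx": 0,"ry": 0,"rz": 0,"grip": -1},
  {"x": 0,"y": 0,"z": 0,"rx": 0,"ry": 0,"rz": 0,"grip": -1},
  {"x": 0,"y": 0,"z": 0,"rx": 0,"ry": 0,"rz": 0,"grip": -1},
  {"x": 0,"y": 0,"z": 0,"rx": 0,"ry": 0,"rz": 0,"grip": -1},
  {"x": 0,"y": 0,"z": 0,"rx": 0,"ry": 0,"rz": 0,"grip": -1},
], force=30)

```text
t: 15.52
tcp_pos: [472.9, -78.2, 50.0]
orientation: [3.142, -0.0, -0.113]
ft_force: [-0.5, -0.4, -0.5]
finger_gap: 33.7
grip_force: 0.0
```

Request:
arm_command([
  {"x": 0,"y": 0,"z": 0,"rx": 0,"ry": 0,"rz": 0,"grip": -1},
  {"x": 0,"y": 0,"z": 0,"rx": 0,"ry": 0,"rz": 0,"grip": -1},
  {"x": 0,"y": 0,"z": 0,"rx": 0,"ry": 0,"rz": 0,"grip": -1},
  {"x": 0,"y": 0,"z": 0,"rx": 0,"ry": 0,"rz": 0,"grip": -1},
], force=30)

```text
t: 16.02
tcp_pos: [472.9, -78.3, 49.9]
orientation: [3.141, -0.0, -0.113]
ft_force: [-1.6, -3.7, 1.4]
finger_gap: 21.6
grip_force: 30.0
```

Request:
arm_command([
  {"x": 0,"y": -0.005,"z": 0,"rx": 0,"ry": 0,"rz": 0,"grip": -1},
  {"x": 0,"y": -0.01,"z": 0,"rx": 0,"ry": 0,"rz": 0,"grip": -1},
  {"x": 0,"y": -0.015,"z": 0,"rx": 0,"ry": 0,"rz": 0,"grip": -1},
  {"x": 0,"y": -0.015,"z": 0,"rx": 0,"ry": 0,"rz": 0,"grip": -1},
  {"x": 0,"y": -0.015,"z": 0,"rx": 0,"ry": 0,"rz": 0,"grip": -1},
  {"x": 0,"y": -0.015,"z": 0,"rx": 0,"ry": 0,"rz": 0,"grip": -1},
  {"x": 0,"y": -0.01,"z": 0,"rx": 0,"ry": 0,"rz": 0,"grip": -1},
  {"x": 0,"y": -0.005,"z": 0,"rx": 0,"ry": 0,"rz": 0,"grip": -1},
  {"x": 0,"y": 0,"z": 0,"rx": 0,"ry": 0,"rz": 0,"grip": -1},
  {"x": 0,"y": 0,"z": 0,"rx": 0,"ry": 0,"rz": 0,"grip": -1},
])

```text
t: 17.27
tcp_pos: [483.4, 11.4, 49.9]
orientation: [3.141, -0.001, -0.113]
ft_force: [1.0, -9.1, 0.3]
finger_gap: 21.4
grip_force: 30.0
```

```bash
cat > m.py <<'E'
from h import *
import sys
plan(472.2,-78.4,49,1.458)
im,d=viewer.grab_frame('top');W=cloud('top',d)
cv2.imwrite(f'pics/{sys.argv[1]}.png',cv2.resize(im[255:310,400:510,::-1],None,fx=7,fy=7,interpolation=cv2.INTER_CUBIC))
M=np.zeros(d.shape,bool);M[255:310,400:510]=1
M&=(W[...,2]>62)&(W[...,2]<78)
o=np.array([456,-221.7]);g=np.array([.112,.9937]);x=np.array([.9937,-.112])
Q=W[M];a=(Q[:,:2]-o)@x;b=(Q[:,:2]-o)@g
for n,k in(('near',abs(a+18)<7),('mid',abs(a)<8),('far',abs(a-18)<7)):
    k=k&(abs(b)<40);print(n,k.sum(),a[k].mean() if k.any() else '',np.median(b[k]),b[k].mean(),b[k].min(),b[k].max())
E
python3 m.py t1
```

```text
t 17.27 tcp [483.4  11.4  49.9] rpy [ 3.141e+00 -1.000e-03 -1.130e-01] q [-0.1   0.55  1.86 -0.    0.73  1.58] down in tool [-0.001 -0.     1.   ] gap 21.43401145637839 F 29.999898970127106 [ 1.  -9.1  0.3]
rz first 0.0 then tool shift mm [-1.  90.5  1. ]
near 11 -17.35256380081388 0.8871099945535791 0.25884285856445605 -1.6750773702118518 1.4083879427854114
mid 19 0.0824723025238852 -4.098778625196005 -4.42631266586366 -6.738241736882516 -1.8748216751678544
far 11 18.63709473155153 1.040885546613191 0.4201840367979974 -1.7500145208690991 1.609176300774004
```

View pics/t1.png

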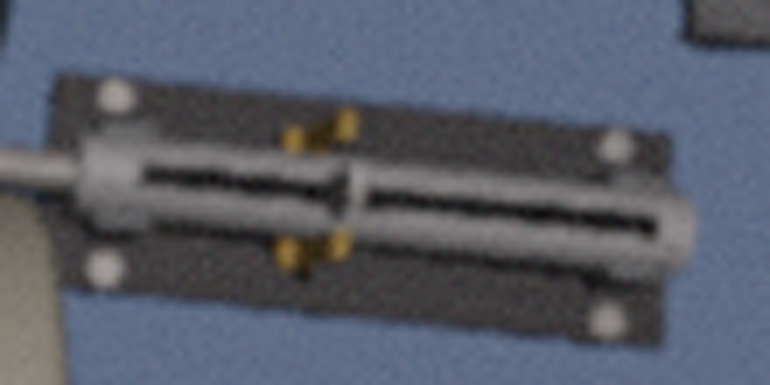

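The pointer (356,184) is about 4.8 mm short of the line between the post tops (348,122)–(340,245). I'll pull the rest of the way.

Request:
arm_command([
  {"x": 0,"y": -0.0025,"z": 0,"rx": 0,"ry": 0,"rz": 0,"grip": -1},
  {"x": 0,"y": -0.0022,"z": 0,"rx": 0,"ry": 0,"rz": 0,"grip": -1},
  {"x": 0,"y": 0,"z": 0,"rx": 0,"ry": 0,"rz": 0,"grip": -1},
  {"x": 0,"y": 0,"z": 0,"rx": 0,"ry": 0,"rz": 0,"grip": -1},
  {"x": 0,"y": 0,"z": 0,"rx": 0,"ry": 0,"rz": 0,"grip": -1},
])

```text
t: 17.95
tcp_pos: [484.0, 16.0, 50.0]
orientation: [3.141, -0.001, -0.113]
ft_force: [-0.5, -9.1, -0.6]
finger_gap: 22.0
grip_force: 30.0
```

```bash
python3 m.py t2; python3 - <<'E'
from h import *
im,d=viewer.grab_frame('side');cv2.imwrite('pics/side5.png',cv2.resize(im[150:350,220:470,::-1],None,fx=3,fy=3))
E
```

```text
t 17.95 tcp [484.  16.  50.] rpy [ 3.141e+00 -1.000e-03 -1.130e-01] q [-0.09  0.55  1.86 -0.    0.74  1.59] down in tool [-0.001 -0.     1.   ] gap 21.97837977131313 F 29.999869465827942 [-0.5 -9.1 -0.6]
rz first 0.0 then tool shift mm [-1.1 95.1  1. ]
near 9 -17.262917773815335 0.5521162879928803 0.09678516238303139 -1.2835270285015867 1.31754390709708
mid 17 0.1056139479230378 0.27105909283206575 0.10645433076738135 -3.039937535674316 2.1715221813095233
far 10 18.346916959300323 -0.2968018474271996 -0.07223903423784823 -1.7284157807247467 2.240270938920136
```

View pics/t2.png

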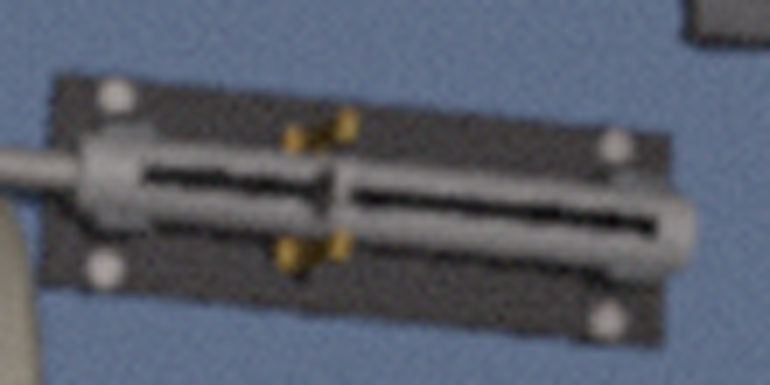

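View pics/side5.png

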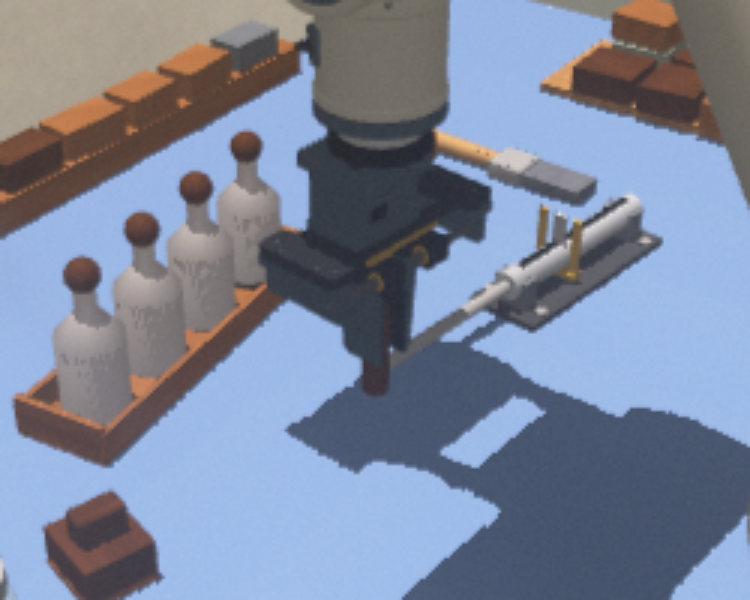

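The pointer (342,184) now lies between the post tops, within about 0.1 mm by depth. The bottle stands in its place and the knob is held, so I'm handing in.

```bash
python3 -c "
from station import arm
print(arm.sign_off())"
```

```text
the job is handed in; nothing more can be done
None
```

I handed the job in at about 18 s: the bottle stands upright and released in the empty lane place, and the gripper holds the knob against the spring with the pointer level with the rider's posts (within about 0.1 mm by depth); the hand-in returned no verdict.

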